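# Tip a pipette can out to the pick-up end and lay it in its cradle

## Robot

A 6-joint arm with a two-finger parallel gripper is mounted at the origin on a cart in front of the work surface, level with it; the furniture and walls round the work are solid. World frame = base frame: x ahead of the robot, y to its left, z up, the work surface at z = 0. Lengths are in m, angles in degrees, forces in N, time in s.
With the tool pointing down it reaches from about 0.375 to 0.825 m from the base axis. Payload 5.5 kg.
Tool frame: the origin (TCP) lies on the centre line of the jaws, within the pads' length; the fingertips stand 11 mm ahead of it and the grasp point (between the pads) lies 8 mm behind it (nose_length is the z of the fingertips in the tool frame, in m); z points along the fingers, y is the line along which they close (so a half turn about z gives the same grasp; the last joint's range is limited). The gripper opens to 85 mm and grips with 20 to 120 N. Pads are 22 mm wide; open, the fingers measure 114 mm over their backs; the gripper's body (76 mm by 85 mm) begins 54 mm behind the grasp point. The pads swing forward as they close: fully open they stand 13 mm farther back than shut.
Start: joints at [72.823, 17.962, -2.699, 69.339, 0, 90], TCP at [0.177, 0.573, 0.242] pointing down, gripper open.
Joint ranges: [-152.73, 152.73], [-39.44, 99.34], [-58.76, 71.6], [-118.89, 123.64], [-81.53, 83.1], [-180, 180]. Speed limits (degrees/s): [136.94, 136.94, 172.46, 180, 180, 180].

## Interface

Orientations are given as a 3x3 rotation matrix whose columns are the frame's x, y, z axes.
In Python, from workcell import * gives the robot as it stands. The module is installed in compiled form; this text tells all that it offers.
- The arm moves only by the shell command python3 -m crank 'ROWS' [OPENING] [FORCE]. ROWS is JSON, a list of rows, each an object with "xyz": the shift along the tool's x, y, z as a fraction of full scale, a list of three; "rotation": the turn, a rotation vector about the tool's x, y, z as a fraction of full scale, a list of three. A call has 1 to 5 rows; each row is the pose to reach, as a shift and turn from the pose commanded when the call began, along the tool's axes at that moment, turning the shorter way round; what a row does not reach only later rows make up. Full scale, the value 1, is 0.75 m for a shift and 180 degrees for a turn. A row lasts 1/8 s, in which the tool goes at most 62.5 mm and 10.7 degrees, less where a joint would pass 70% of its speed; a pose out of reach is approached as far as the arm can. A call with a number of a shift or a turn outside -1 to 1 is refused whole. A call with a gripper value outside its range is refused whole. OPENING is the opening, from -1 (shut) to 1 (fully open), set as the call begins (- or left out, the last holds). The fingers move at their own pace and stop on an object; FORCE is the grip in N (left out, the last holds). Time passes only in rows, so rows that repeat a pose let the fingers close. It gives the time, the measured TCP pose, the force, the opening and the grip force at its end, in the units of the state.
- read_state(): the state, without advancing time (a new reading comes with each control period).
- read_camera(name): name is "scene" or "top"; returns a dict with "img" (420x560x3 uint8, blue, green, red), "K" (3x3 intrinsics, pixels), "distortion" ([k1, k2, p1, p2, k3] as OpenCV has them; the pictures are not rectified), "T" (4x4, takes a point from camera to world coordinates). Camera axes: x right, y up, looking along -z (the intrinsics and any distortion apply to the point x, -y, -z); pixel columns grow to the right and rows downward; lengths in m; the calibration is good to about 2 mm. A picture is of the moment at which its call begins. There is no depth.
- hand_in(): hands the job in; it is judged then, once.
The state is a dict: "clock": time; "qpos": joint angles; "qd": joint speeds; "joint_torque": joint torques, N m; "eef_pos": TCP position; "tcp_rot": TCP orientation; "contact_force": force on the tool from outside, world axes, zero at the start; "ft_torque": the same for the moment, N m; "width": finger opening in m; "gripper_force": force on a finger pad.
Only numpy, scipy, OpenCV 4.12 (cv2) and the standard library are available. Lean on these libraries where they do the work, as an engineer would, in place of code of your own. Each camera call takes 0.05 s, during which the arm holds its last target. There are 200 camera calls.

## Task

Push the blue lip of the tip tray down so that the steel pipette can slides to the low end of the tray by itself, and let the tray come back level. Lift the can out by its bared end and set it down flat on the free worktop, then take it again round its middle and lay it flat in the aluminium cradle, with both ends inside the end pockets. Do not drop the can, and leave the bead jar and the glass beaker standing where they are.

Things in the scene. Friction and masses are not known exactly. Their poses are not given: they have to be found in the camera images.
- can: square steel pipette can, pale grey-beige, lying; 184 mm long (its y), 63 wide (x), 63 high (z), about 0.25 kg, rigid. Origin: centre of its underside. The half towards +y is 60 mm wide, the fixed cap at the other 64. It starts at the back of the tip tray, +y end towards the blue lip, between walls as high as itself and about 4 mm off, where it cannot be gripped.
- tip_tray (a joint): tilt of the tip tray, rad: 0 = level (rest), grows to 0.42 (end of travel) as the lip end goes down. A spring returns it to level, with the can at either end. 3 N on the lip starts it, about 4 N holds it fully tipped (more if pushed fast). The trough is slippery: the can slides down from 0.17 to 0.25, in under 1 s at 0.35 or more; once level it stays put.
- lip (a point): point to push: top of the flat blue press lip (90 mm wide, 56 deep), midway across, 31 mm outside the stop's outer face. Moves with the tray. Its x axis runs along the trough from the lip to the back, z up. 112 mm above the worktop when level, about 35 mm fully tipped; clear underneath.
- tray_stand: fixed grey stand of the tip tray, 200 x 120 mm foot; origin on the worktop under the hinge, x along the trough away from the lip. The hinge axis is parallel to y, 100 mm above the origin; when level, the lip point is 185 mm in front of the axis (-x) and 12 mm above it.
- stop (a point): on the trough floor, mid width, at the inner face of the 20 mm high, 4 mm thick stop; axes as lip, moves with the tray; 112 mm high when level. Trough inside 275 x 72 mm, walls 4 mm thick, 68 high, but none in the first 60 mm behind the stop: a can against the stop (its centre 92 mm behind it) is bare there for the fingers to close across.
- cradle: fixed aluminium cradle, 212 x 88 x 68 mm, long along its x; origin: centre of its underside. At each end a pocket 60 mm long, with 5 mm walls 56 mm above the floor on three sides; the 80 mm between the pockets are open for the fingers. Inside 200 mm long (x), 76 mm wide (y).
- cradle_floor (a point): centre of the cradle's floor, 12 mm above the worktop; axes as the cradle. The can lies here, long axis along x, either way round.
- jar: glass jar with beads under a foil hood, 69 mm across, 93 mm high; bystander. Origin: centre of its underside.
- beaker: glass beaker, 69 mm across, 79 mm high; bystander. Origin: centre of its underside.
There are look-alikes about, which are no part of the job. What is shaped like the can but turquoise is not meant.

How it is judged:
By the outcome, as a careful person would: the job done as asked, in the order asked, and still so for the second after the job is handed in, with the robot touching nothing.
It also fails if it takes over 70 s, if anything falls off the work surface, if the arm or the gripper's body presses on something with over 40 N, if the wrist force passes 120 N, or if a joint passes its speed limit or range.

## Working session

There is one attempt and no reset: what is moved stays moved. The work goes in short steps, Python scripts to look and compute and a shell command to move; the robot and the scene stay as the last step left them, time stands still between calls to the robot, and variables do not carry over. Pictures are saved under pics/ and viewed, at most 10 in all, crops included, and the job is handed in when it is done.

```bash
mkdir -p pics; cat > h.py <<'E'
from workcell import *
import numpy as np, cv2
def snap(n,f):
    c=read_camera(n); cv2.imwrite('pics/'+f,c['img']); return c
def ray(c,uv):
    p=cv2.undistortPoints(np.array([[uv]],float),np.array(c['K'],float),np.array(c['distortion'],float))[0,0]
    T=np.array(c['T']); d=T[:3,:3]@np.array([p[0],-p[1],-1]); return T[:3,3],d
def atz(c,uv,z):
    o,d=ray(c,uv); return o+d*(z-o[2])/d[2]
def proj(c,P):
    T=np.array(c['T']); q=(np.asarray(P,float)-T[:3,3])@T[:3,:3]; q=q*[1,-1,-1]
    return cv2.projectPoints(q.reshape(-1,1,3),np.zeros(3),np.zeros(3),np.array(c['K'],float),np.array(c['distortion'],float))[0][:,0]
E
python3 - <<'E'
from h import *
for n in('scene','top'):
    c=snap(n,n+'0.png'); print(np.round(c['T'],3),np.round(c['K'],1),c['distortion'])
s=read_state(); print(s)
E
```

```text
[[ 0.849  0.355 -0.392  0.116]
 [-0.529  0.595 -0.605 -0.734]
 [ 0.018  0.721  0.693  0.952]
 [ 0.     0.     0.     1.   ]] [[453.3   0.  278.2]
 [  0.  453.3 213.9]
 [  0.    0.    1. ]] [0.04392378 0.         0.         0.         0.        ]
[[ 0.005  0.994 -0.107  0.485]
 [-1.     0.007  0.02  -0.004]
 [ 0.021  0.107  0.994  1.112]
 [ 0.     0.     0.     1.   ]] [[404.4   0.  275.5]
 [  0.  404.4 204. ]
 [  0.    0.    1. ]] [-0.05451695  0.          0.          0.          0.        ]
{'clock': 0.1, 'qpos': array([ 7.28216783e+01,  1.80000030e+01, -2.75061720e+00,  6.93403890e+01,
       -1.44842042e-03,  9.00017885e+01]), 'qd': array([-0.07144616, -0.13198204,  0.0345322 ,  0.08636389, -0.02614837,
        0.01937717]), 'joint_torque': array([-7.85724296e-05, -5.40769064e+01,  3.40539193e+01,  1.12563110e-02,
        4.87975331e-05, -1.23247537e-05]), 'eef_pos': array([0.17705987, 0.57272769, 0.241506  ]), 'tcp_rot': array([[-9.55380969e-01,  2.95376043e-01, -4.44979059e-04],
       [ 2.95376377e-01,  9.55379752e-01, -1.52501616e-03],
       [-2.53292566e-05, -1.58840772e-03, -9.99998738e-01]]), 'contact_force': array([-0.67895242, -0.43446548,  0.82125664]), 'ft_torque': array([-0.00916245,  0.06059556, -0.03186645]), 'gripper_force': 0.0, 'width': 0.08556419426072849}
```

View pics/scene0.png

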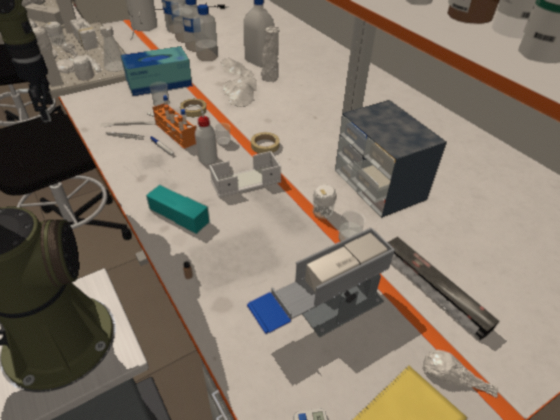

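View pics/top0.png

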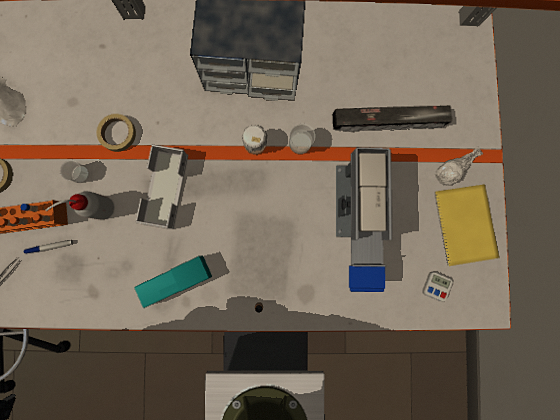

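Top picture: the tray is at (370,215), with its blue lip at (367,278) and the grey-beige can at (372,190). The cradle is at (163,187), the jar at (255,138) and the beaker at (301,138). There are two can-shaped things. The one at (372,190) in the tray is pale grey-beige, so it is the can. The one at (174,281) is turquoise, so it is a look-alike. I'll confirm this in an enlarged crop.

```bash
python3 - <<'E'
from h import *
i=cv2.imread('pics/top0.png')
a=cv2.resize(i[140:300,325:425],None,fx=3.7,fy=3.7,interpolation=cv2.INTER_CUBIC)
b=cv2.resize(i[135:239,125:205],None,fx=5,fy=5,interpolation=cv2.INTER_CUBIC)
m=np.zeros((600,790,3),np.uint8); m[:a.shape[0],:a.shape[1]]=a; m[:b.shape[0],385:385+b.shape[1]]=b
cv2.imwrite('pics/crop1.png',m)
c=read_camera('top'); print(proj(c,[[.177,.573,.24]]))
s=read_camera('scene'); print(proj(s,[[.177,.573,.24]]))
E
```

```text
[[ -5.95631194 390.5924659 ]]
[[ 49.41815405 113.5814843 ]]
```

View pics/crop1.png

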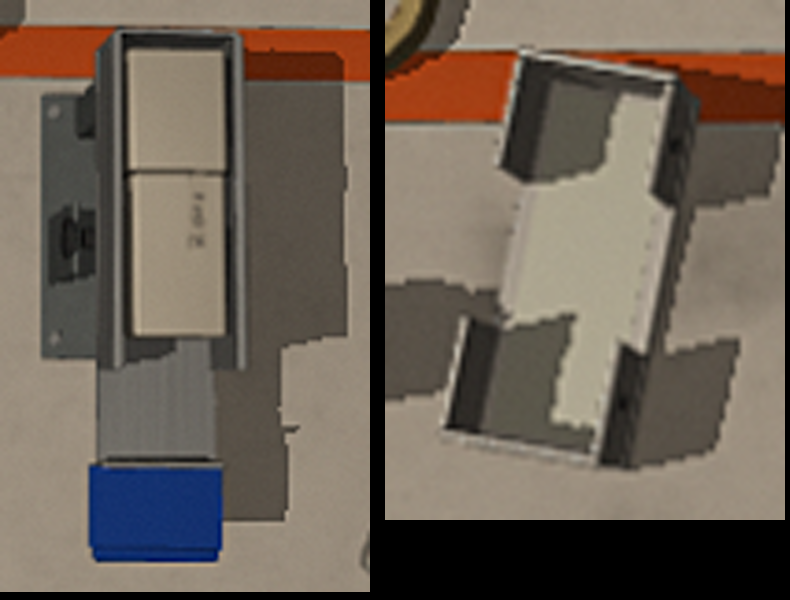

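```bash
cat > m1.py <<'E'
from h import *
c=read_camera('top')
def C(p,s,o): return (np.array(p)+.5)/s-.5+np.array(o)
L=np.array([atz(c,C(p,3.7,(325,140)),.112) for p in[(90,465),(221,463),(219,549),(93,550)]])
print('lip',L.round(4).tolist(),L.mean(0).round(4),[np.linalg.norm(L[i]-L[i-1]).round(4) for i in range(4)])
W=np.array([atz(c,C(p,3.7,(325,140)),.112+.068) for p in[(118,366),(240,368),(244,35),(120,32)]])
print('walls',W.round(4).tolist())
K=np.array([atz(c,C((p[0]-385,p[1]),5,(125,135)),.068) for p in[(520,50),(681,75),(598,465),(443,434)]])
print('cradle',K.round(4).tolist(),K.mean(0).round(4),[np.linalg.norm(K[i]-K[i-1]).round(4) for i in range(4)])
d=K[0]+K[1]-K[2]-K[3];print('axis',np.degrees(np.arctan2(d[1],d[0])))
d=W[2]+W[3]-W[0]-W[1];print('trayaxis',np.degrees(np.arctan2(d[1],d[0])))
for n,uv,z in(('jar',(255,137),.093),('beaker',(302,136),.079),('turq',(174,280),.063)): print(n,atz(c,uv,z).round(3))
E
python3 m1.py
```

```text
lip [[0.442, -0.2065, 0.112], [0.4434, -0.2949, 0.112], [0.3865, -0.2925, 0.112], [0.3861, -0.2079, 0.112]] [ 0.4145 -0.2504  0.112 ] [np.float64(0.0559), np.float64(0.0884), np.float64(0.0569), np.float64(0.0846)]
walls [[0.5063, -0.2112, 0.18], [0.5053, -0.2885, 0.18], [0.7188, -0.2968, 0.18], [0.7196, -0.2162, 0.18]]
cradle [[0.7529, 0.302, 0.068], [0.7399, 0.2164, 0.068], [0.5345, 0.2532, 0.068], [0.5499, 0.3341, 0.068]] [0.6443 0.2764 0.068 ] [np.float64(0.2056), np.float64(0.0866), np.float64(0.2087), np.float64(0.0823)]
axis -9.562500323472607
trayaxis -1.7959739540690203
jar [0.768 0.029 0.093]
beaker [ 0.776 -0.094  0.079]
turq [0.401 0.233 0.063]
```

```bash
cat > plan.py <<'E'
# usage: plan.py x,y,z,yaw,lean ...   yaw: direction of tool y; lean: about tool y. prints rows chained from measured pose
import sys
from h import *
from scipy.spatial.transform import Rotation as Ro
def pose(a):
    x,y,z,yaw,lean=a; t=np.radians(yaw); Y=np.array([np.cos(t),np.sin(t),0]); Z=np.array([0,0,-1.])
    return np.array([x,y,z]),np.c_[np.cross(Y,Z),Y,Z]@Ro.from_euler('y',lean,degrees=True).as_matrix()
if __name__=='__main__':
    s=read_state(); p,R=s['eef_pos'],s['tcp_rot']
    r,f=s['contact_force'],s['qpos']
    print(round(s['clock'],2),p.round(4),'yaw %.1f lean %.1f'%(np.degrees(np.arctan2(R[1,1],R[0,1])),np.degrees(np.arctan2(R[2,0],-R[2,2]))),'q',f.round(0),'F',r.round(1),'w',round(s['width'],4),round(s['gripper_force'],1))
    for a in sys.argv[1:]:
        P,Q=pose([float(v) for v in a.split(',')])
        d=R.T@(P-p); w=Ro.from_matrix(R.T@Q).as_rotvec(degrees=True)
        print(a,'xyz',(d/.75).round(4).tolist(),'rot',(w/180).round(4).tolist(),'rows>=%.1f'%max(np.linalg.norm(d)/.0625,np.linalg.norm(w)/10.7))
        p,R=P,Q
E
python3 plan.py .40,.27,.26,90,0 .42,0,.26,90,0 .385,-.25,.22,90,-20
```

```text
0.25 [0.1771 0.573  0.2419] yaw 72.8 lean -0.0 q [73. 18. -3. 69. -0. 90.] F [ 0.  -0.5 -0.2] w 0.0855 0.0
.40,.27,.26,90,0 xyz [-0.4032, -0.2982, -0.0239] rot [-0.0003, -0.0, -0.0954] rows>=6.0
.42,0,.26,90,0 xyz [-0.0267, -0.36, 0.0] rot [0.0, 0.0, 0.0] rows>=4.3
.385,-.25,.22,90,-20 xyz [0.0467, -0.3333, 0.0533] rot [0.0, -0.1111, -0.0] rows>=4.1
```

```bash
python3 -m crank '[{"xyz":[-0.403,-0.298,-0.024],"rotation":[0,0,-0.095]},{"xyz":[-0.403,-0.298,-0.024],"rotation":[0,0,-0.095]},{"xyz":[-0.403,-0.298,-0.024],"rotation":[0,0,-0.095]},{"xyz":[-0.403,-0.298,-0.024],"rotation":[0,0,-0.095]},{"xyz":[-0.403,-0.298,-0.024],"rotation":[0,0,-0.095]}]' -1 40
python3 plan.py .42,0,.26,90,0 .385,-.25,.22,90,-20
```

```text
clock: 0.88
eef_pos: [0.3629, 0.3204, 0.2575]
tcp_rot: [[-1.0, 0.001, 0.001], [0.001, 1.0, 0.0], [-0.001, 0.0, -1.0]]
contact_force: [0.9, 1.3, 1.0]
width: 0.0003
gripper_force: 0.0
0.88 [0.3629 0.3204 0.2575] yaw 89.9 lean -0.0 q [ 41.   5. -17.  68.  -0.  42.] F [0.9 1.3 1. ] w 0.0003 0.0
.42,0,.26,90,0 xyz [-0.0766, -0.4271, -0.0035] rot [0.0001, 0.0002, -0.0003] rows>=5.2
.385,-.25,.22,90,-20 xyz [0.0467, -0.3333, 0.0533] rot [0.0, -0.1111, -0.0] rows>=4.1
```

```bash
python3 -m crank '[{"xyz":[-0.077,-0.427,0],"rotation":[0,0,0]},{"xyz":[-0.077,-0.427,0],"rotation":[0,0,0]},{"xyz":[-0.077,-0.427,0],"rotation":[0,0,0]},{"xyz":[-0.077,-0.427,0],"rotation":[0,0,0]},{"xyz":[-0.077,-0.427,0],"rotation":[0,0,0]}]'
python3 -m crank '[{"xyz":[0.045,-0.34,0.053],"rotation":[0,-0.111,0]},{"xyz":[0.045,-0.34,0.053],"rotation":[0,-0.111,0]},{"xyz":[0.045,-0.34,0.053],"rotation":[0,-0.111,0]},{"xyz":[0.045,-0.34,0.053],"rotation":[0,-0.111,0]},{"xyz":[0.045,-0.34,0.053],"rotation":[0,-0.111,0]}]'
python3 plan.py .391,-.25,.130,90,-20 .395,-.25,.0557,90,-20
```

```text
clock: 1.5
eef_pos: [0.4171, 0.0125, 0.2575]
tcp_rot: [[-1.0, 0.001, 0.001], [0.001, 1.0, 0.0], [-0.001, 0.0, -1.0]]
contact_force: [2.0, 0.3, 0.5]
width: -0.0
gripper_force: 0.0
clock: 2.12
eef_pos: [0.3816, -0.2439, 0.2172]
tcp_rot: [[-0.94, 0.008, 0.341], [0.007, 1.0, -0.003], [-0.341, -0.0, -0.94]]
contact_force: [0.9, 0.3, 0.3]
width: 0.0002
gripper_force: 0.0
2.12 [ 0.3816 -0.2439  0.2172] yaw 89.6 lean -20.0 q [-42. -10. -40.  45.  13. -40.] F [0.9 0.3 0.3] w 0.0002 0.0
.391,-.25,.130,90,-20 xyz [0.0278, -0.008, 0.1136] rot [-0.0009, -0.0002, -0.0022] rows>=1.4
.395,-.25,.0557,90,-20 xyz [0.0289, 0.0, 0.0949] rot [0.0, 0.0, 0.0] rows>=1.2
```

```bash
python3 -m crank '[{"xyz":[0.014,-0.004,0.055],"rotation":[0,0,0]},{"xyz":[0.028,-0.008,0.114],"rotation":[0,0,-0.002]},{"xyz":[0.028,-0.008,0.114],"rotation":[0,0,-0.002]}]'
python3 -m crank '[{"xyz":[0.003,0,0.012],"rotation":[0,0,0]},{"xyz":[0.006,0,0.025],"rotation":[0,0,0]},{"xyz":[0.009,0,0.037],"rotation":[0,0,0]},{"xyz":[0.012,0,0.05],"rotation":[0,0,0]},{"xyz":[0.015,0,0.062],"rotation":[0,0,0]}]'
python3 plan.py .400,-.25,.0475,90,-20
```

```text
clock: 2.5
eef_pos: [0.391, -0.2441, 0.1274]
tcp_rot: [[-0.941, -0.006, 0.338], [-0.005, 1.0, 0.004], [-0.338, 0.002, -0.941]]
contact_force: [0.1, 0.2, 0.4]
width: 0.0001
gripper_force: 0.0
clock: 3.12
eef_pos: [0.3982, -0.247, 0.0822]
tcp_rot: [[-0.939, -0.004, 0.343], [-0.005, 1.0, -0.001], [-0.343, -0.003, -0.94]]
contact_force: [-0.5, -1.3, 4.9]
width: 0.0003
gripper_force: 1.9
3.12 [ 0.3982 -0.247   0.0822] yaw 90.3 lean -20.0 q [-41.   1. -50.  24.  13. -39.] F [-0.5 -1.3  4.9] w 0.0003 1.9
.400,-.25,.0475,90,-20 xyz [0.0136, -0.0038, 0.0443] rot [-0.0004, 0.0002, 0.0017] rows>=0.6
```

```bash
python3 -m crank '[{"xyz":[0.004,0,0.015],"rotation":[0,0,0]},{"xyz":[0.009,0,0.03],"rotation":[0,0,0]},{"xyz":[0.013,0,0.044],"rotation":[0,0,0]},{"xyz":[0.013,0,0.044],"rotation":[0,0,0]},{"xyz":[0.013,0,0.044],"rotation":[0,0,0]}]'
python3 -m crank '[{"xyz":[0,0,0],"rotation":[0,0,0]},{"xyz":[0,0,0],"rotation":[0,0,0]},{"xyz":[0,0,0],"rotation":[0,0,0]},{"xyz":[0,0,0],"rotation":[0,0,0]},{"xyz":[0,0,0],"rotation":[0,0,0]}]'
python3 - <<'E'
from h import *
a=read_camera('top')['img'][130:310,300:440]; b=read_camera('scene')['img'][210:350,220:420]
a=cv2.resize(a,None,fx=2.8,fy=2.8,interpolation=cv2.INTER_CUBIC); b=cv2.resize(b,None,fx=2,fy=2,interpolation=cv2.INTER_CUBIC)
m=np.zeros((504,792,3),np.uint8); m[:,:392]=a[:504,:392]; m[:280,392:792]=b
cv2.imwrite('pics/push.png',m)
E
```

```text
clock: 3.75
eef_pos: [0.3997, -0.2464, 0.0479]
tcp_rot: [[-0.94, -0.005, 0.341], [-0.005, 1.0, 0.0], [-0.341, -0.002, -0.94]]
contact_force: [0.1, 0.2, 3.6]
width: -0.0
gripper_force: 1.9
clock: 4.38
eef_pos: [0.3996, -0.2466, 0.048]
tcp_rot: [[-0.94, -0.004, 0.341], [-0.005, 1.0, -0.0], [-0.341, -0.002, -0.94]]
contact_force: [0.4, 0.8, 2.9]
width: 0.0001
gripper_force: 1.5
```

View pics/push.png

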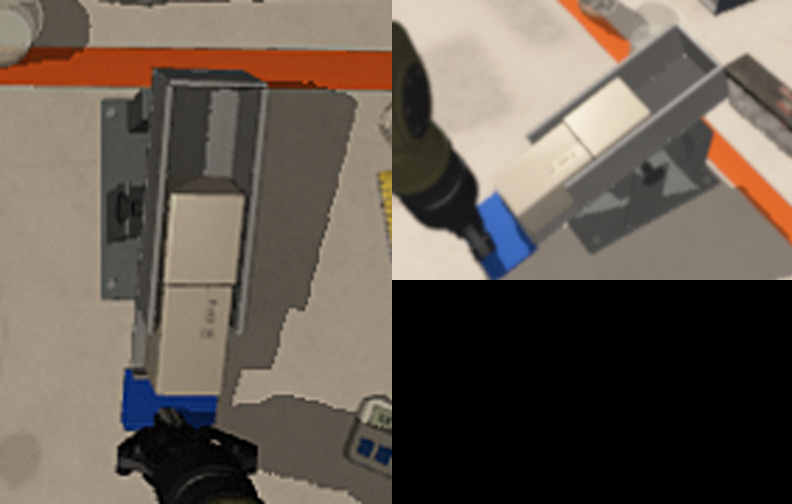

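The tray is tipped and the can has slid down against the stop: its end reaches the lip at (190,390) in the left crop and its back end is at (205,190). I'll let the tray rise gently.

```bash
python3 -m crank '[{"xyz":[-0.005,0,-0.02],"rotation":[0,0,0]},{"xyz":[-0.009,0,-0.035],"rotation":[0,0,0]},{"xyz":[-0.013,0,-0.05],"rotation":[0,0,0]},{"xyz":[-0.016,0,-0.06],"rotation":[0,0,0]},{"xyz":[-0.018,0,-0.07],"rotation":[0,0,0]}]'
python3 -m crank '[{"xyz":[-0.003,0,-0.015],"rotation":[0,0,0]},{"xyz":[-0.006,0,-0.03],"rotation":[0,0,0]},{"xyz":[-0.009,0,-0.045],"rotation":[0,0,0]},{"xyz":[-0.01,0,-0.09],"rotation":[0,0,0]},{"xyz":[-0.01,0,-0.18],"rotation":[0,0,0]}]' 
python3 plan.py .36,-.25,.27,90,0
```

```text
clock: 5.1
eef_pos: [0.3949, -0.2467, 0.1028]
tcp_rot: [[-0.939, -0.005, 0.343], [-0.005, 1.0, -0.001], [-0.343, -0.003, -0.94]]
contact_force: [0.3, -1.1, 1.5]
width: 0.0
gripper_force: 0.7
clock: 5.72
eef_pos: [0.3555, -0.245, 0.2262]
tcp_rot: [[-0.941, -0.006, 0.338], [-0.005, 1.0, 0.003], [-0.338, 0.001, -0.941]]
contact_force: [1.8, -1.9, 0.5]
width: 0.0001
gripper_force: 0.0
5.72 [ 0.3555 -0.245   0.2262] yaw 90.3 lean -19.8 q [-45. -12. -40.  48.  14. -43.] F [ 1.8 -1.9  0.5] w 0.0001 0.0
.36,-.25,.27,90,0 xyz [-0.0254, -0.0067, -0.053] rot [0.0006, 0.1098, 0.0017] rows>=1.8
```

```bash
python3 -m crank '[{"xyz":[-0.025,-0.007,-0.053],"rotation":[0,0.11,0]},{"xyz":[-0.025,-0.007,-0.053],"rotation":[0,0.11,0]},{"xyz":[-0.025,-0.007,-0.053],"rotation":[0,0.11,0]}]' 1 40
python3 - <<'E'
from h import *
a=read_camera('top')['img'][140:300,325:425]; 
cv2.imwrite('pics/level.png',cv2.resize(a,None,fx=3.7,fy=3.7,interpolation=cv2.INTER_CUBIC))
E
```

```text
clock: 6.1
eef_pos: [0.363, -0.2515, 0.2705]
tcp_rot: [[-1.0, -0.007, 0.002], [-0.007, 1.0, -0.001], [-0.002, -0.001, -1.0]]
contact_force: [-1.0, -0.8, -0.4]
width: 0.0543
gripper_force: 0.0
```

View pics/level.png

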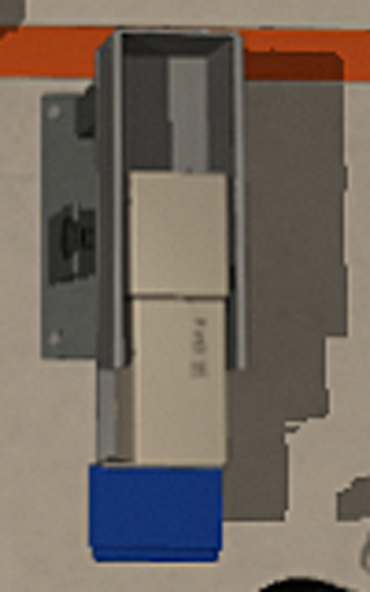

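The tray is level again. The can's top face has corners at crop pixels (134,466), (224,466), (228,173) and (130,172), and its front end is bare.

```bash
python3 - <<'E'
from h import *
c=read_camera('top')
def C(p,s,o): return (np.array(p)+.5)/s-.5+np.array(o)
L=np.array([atz(c,C(p,3.7,(325,140)),.175) for p in[(134,466),(225,466),(228,173),(130,172)]])
print(L.round(4).tolist(),L.mean(0).round(4),[np.linalg.norm(L[i]-L[i-1]).round(4) for i in range(4)])
d=L[2]+L[3]-L[0]-L[1];print(np.degrees(np.arctan2(d[1],d[0])))
E
python3 plan.py .474,-.252,.21,88,0 .474,-.252,.147,88,0
```

```text
[[0.4441, -0.2215, 0.175], [0.4441, -0.2791, 0.175], [0.6297, -0.2853, 0.175], [0.6297, -0.2221, 0.175]] [ 0.5369 -0.252   0.175 ] [np.float64(0.1856), np.float64(0.0576), np.float64(0.1856), np.float64(0.0633)]
-1.0542384867655477
6.2 [ 0.3608 -0.251   0.2696] yaw 90.3 lean -0.2 q [-35.  -0. -21.  69.   0. -35.] F [ 0.  -0.   0.2] w 0.0688 0.0
.474,-.252,.21,88,0 xyz [-0.1507, -0.0021, 0.08] rot [-0.0002, 0.0009, 0.0128] rows>=2.0
.474,-.252,.147,88,0 xyz [0.0, 0.0, 0.084] rot [0.0, 0.0, 0.0] rows>=1.0
```

```bash
python3 -m crank '[{"xyz":[-0.161,-0.001,0],"rotation":[0,0,0.01]},{"xyz":[-0.161,-0.001,0.05],"rotation":[0,0,0.01]},{"xyz":[-0.161,-0.001,0.07],"rotation":[0,0,0.01]},{"xyz":[-0.161,-0.001,0.07],"rotation":[0,0,0.01]},{"xyz":[-0.161,-0.001,0.07],"rotation":[0,0,0.01]}]' 1
python3 plan.py .482,-.251,.137,88.5,0
```

```text
clock: 6.82
eef_pos: [0.481, -0.2521, 0.2193]
tcp_rot: [[-1.0, 0.028, 0.004], [0.028, 1.0, -0.002], [-0.004, -0.002, -1.0]]
contact_force: [-0.9, 0.6, -0.2]
width: 0.0854
gripper_force: 0.0
6.83 [ 0.481  -0.2521  0.2193] yaw 88.4 lean -0.2 q [-28.  12. -13.  64.  -0. -26.] F [-0.9  0.6 -0.2] w 0.0854 0.0
.482,-.251,.137,88.5,0 xyz [-0.0009, 0.0018, 0.1098] rot [-0.0007, 0.0013, -0.0006] rows>=1.3
```

```bash
python3 -m crank '[{"xyz":[-0.001,0.002,0.05],"rotation":[0,0,0]},{"xyz":[-0.001,0.002,0.09],"rotation":[0,0,0]},{"xyz":[-0.001,0.002,0.11],"rotation":[0,0,0]},{"xyz":[-0.001,0.002,0.11],"rotation":[0,0,0]}]' 1
python3 -m crank '[{"xyz":[0,0,0],"rotation":[0,0,0]},{"xyz":[0,0,0],"rotation":[0,0,0]},{"xyz":[0,0,0],"rotation":[0,0,0]},{"xyz":[0,0,0],"rotation":[0,0,0]},{"xyz":[0,0,0],"rotation":[0,0,0]}]' -1 90
python3 -m crank '[{"xyz":[0,0,0],"rotation":[0,0,0]},{"xyz":[0,0,0],"rotation":[0,0,0]},{"xyz":[0,0,0],"rotation":[0,0,0]}]'
```

```text
clock: 7.32
eef_pos: [0.4825, -0.2507, 0.1361]
tcp_rot: [[-1.0, 0.027, 0.003], [0.027, 1.0, -0.002], [-0.003, -0.002, -1.0]]
contact_force: [-0.8, -0.1, 0.6]
width: 0.0851
gripper_force: 0.0
clock: 7.95
eef_pos: [0.4842, -0.2512, 0.1376]
tcp_rot: [[-1.0, 0.027, 0.005], [0.027, 1.0, -0.004], [-0.006, -0.003, -1.0]]
contact_force: [-2.2, 0.2, 6.4]
width: 0.0603
gripper_force: 95.8
clock: 8.32
eef_pos: [0.4842, -0.2512, 0.1376]
tcp_rot: [[-1.0, 0.027, 0.005], [0.027, 1.0, -0.004], [-0.006, -0.003, -1.0]]
contact_force: [-1.6, -1.0, 5.7]
width: 0.0597
gripper_force: 95.8
```

```bash
python3 -m crank '[{"xyz":[0,0,-0.01],"rotation":[0,0,0]},{"xyz":[0,0,-0.025],"rotation":[0,0,0]},{"xyz":[0,0,-0.05],"rotation":[0,0,0]},{"xyz":[0,0,-0.075],"rotation":[0,0,0]},{"xyz":[0,0,-0.1],"rotation":[0,0,0]}]'
python3 -m crank '[{"xyz":[0,0,-0.02],"rotation":[0,0,0]},{"xyz":[0,0,-0.035],"rotation":[0,0,0]},{"xyz":[0,0,-0.04],"rotation":[0,0,0]},{"xyz":[0,0,-0.04],"rotation":[0,0,0]}]'
python3 plan.py .47,.05,.24,80.5,0
python3 - <<'E'
from h import *
print(read_state()['ft_torque'])
a=read_camera('scene')['img'][150:350,200:440]; 
cv2.imwrite('pics/lift.png',cv2.resize(a,None,fx=3,fy=3,interpolation=cv2.INTER_CUBIC))
E
```

```text
clock: 8.95
eef_pos: [0.4821, -0.2503, 0.2118]
tcp_rot: [[-1.0, 0.027, 0.001], [0.027, 1.0, -0.002], [-0.001, -0.002, -1.0]]
contact_force: [-0.5, 0.7, -2.6]
width: 0.0601
gripper_force: 98.0
clock: 9.45
eef_pos: [0.4828, -0.2503, 0.2407]
tcp_rot: [[-1.0, 0.027, 0.003], [0.027, 1.0, -0.002], [-0.003, -0.002, -1.0]]
contact_force: [0.4, 0.8, -3.3]
width: 0.0599
gripper_force: 98.0
9.45 [ 0.4828 -0.2503  0.2407] yaw 88.5 lean -0.2 q [-27.  12. -11.  67.  -0. -26.] F [ 0.4  0.8 -3.3] w 0.0599 98.0
.47,.05,.24,80.5,0 xyz [0.0278, 0.3999, 0.0001] rot [-0.0006, 0.0009, 0.0442] rows>=4.8
[0.00529211 0.16292757 0.01082273]
```

View pics/lift.png

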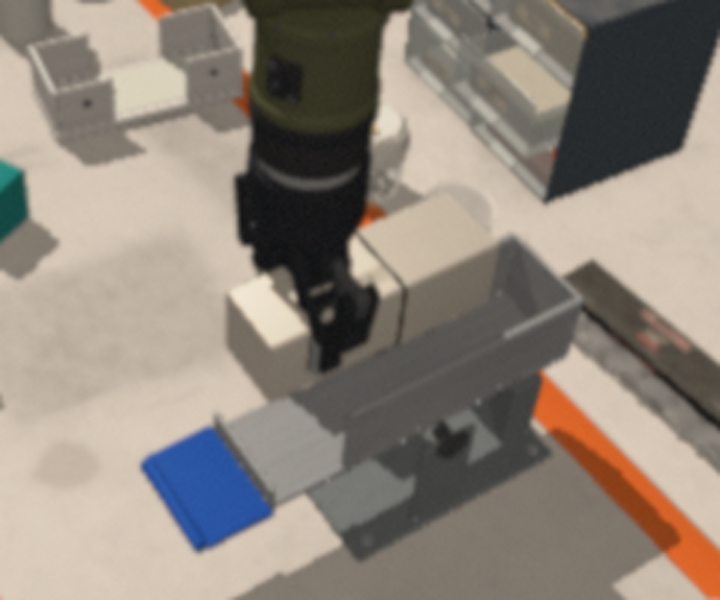

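The can is held level by its bared end, above the level tray. Next I'll carry it to the free worktop.

```bash
python3 -m crank '[{"xyz":[0.003,0.02,0],"rotation":[0,0,0.002]},{"xyz":[0.006,0.06,0],"rotation":[0,0,0.007]},{"xyz":[0.01,0.11,0],"rotation":[0,0,0.013]},{"xyz":[0.013,0.16,0],"rotation":[0,0,0.018]},{"xyz":[0.016,0.21,0],"rotation":[0,0,0.023]}]'
python3 -m crank '[{"xyz":[0.003,0.05,0],"rotation":[0,0,0.005]},{"xyz":[0.006,0.1,0],"rotation":[0,0,0.01]},{"xyz":[0.009,0.14,0],"rotation":[0,0,0.015]},{"xyz":[0.012,0.17,0],"rotation":[0,0,0.02]},{"xyz":[0.012,0.18,0],"rotation":[0,0,0.021]}]'
python3 -m crank '[{"xyz":[0,0,0.05],"rotation":[0,0,0]},{"xyz":[0,0,0.1],"rotation":[0,0,0]},{"xyz":[0,0,0.15],"rotation":[0,0,0]},{"xyz":[0,0,0.19],"rotation":[0,0,0]},{"xyz":[0,0,0.22],"rotation":[0,0,0]}]'
python3 -m crank '[{"xyz":[0,0,0.01],"rotation":[0,0,0]},{"xyz":[0,0,0.015],"rotation":[0,0,0]},{"xyz":[0,0,0.015],"rotation":[0,0,0]}]'
python3 plan.py .47,.05,.0265,80.5,0
```

```text
clock: 10.12
eef_pos: [0.4742, -0.0905, 0.2401]
tcp_rot: [[-0.995, 0.099, 0.002], [0.099, 0.995, -0.001], [-0.002, -0.001, -1.0]]
contact_force: [1.1, 0.3, -2.3]
width: 0.06
gripper_force: 98.1
clock: 10.75
eef_pos: [0.4786, 0.0443, 0.2399]
tcp_rot: [[-0.987, 0.162, 0.002], [0.162, 0.987, -0.002], [-0.002, -0.001, -1.0]]
contact_force: [0.4, -0.4, -2.0]
width: 0.0599
gripper_force: 98.0
clock: 11.38
eef_pos: [0.4789, 0.042, 0.0737]
tcp_rot: [[-0.986, 0.165, 0.001], [0.165, 0.986, -0.002], [-0.002, -0.002, -1.0]]
contact_force: [0.0, 0.3, -2.5]
width: 0.0598
gripper_force: 98.2
clock: 11.75
eef_pos: [0.4806, 0.0422, 0.0646]
tcp_rot: [[-0.986, 0.164, 0.004], [0.164, 0.986, -0.002], [-0.004, -0.001, -1.0]]
contact_force: [-0.2, 1.2, -2.3]
width: 0.0596
gripper_force: 98.1
11.75 [0.4806 0.0422 0.0646] yaw 80.5 lean -0.3 q [  5.  14. -33.  43.  -0.  15.] F [-0.2  1.2 -2.3] w 0.0596 98.1
.47,.05,.0265,80.5,0 xyz [0.0159, 0.0079, 0.0507] rot [-0.0004, 0.0014, 0.0002] rows>=0.6
```

```bash
python3 -m crank '[{"xyz":[0,0,0.015],"rotation":[0,0,0]},{"xyz":[0,0,0.03],"rotation":[0,0,0]},{"xyz":[0,0,0.04],"rotation":[0,0,0]},{"xyz":[0,0,0.046],"rotation":[0,0,0]},{"xyz":[0,0,0.046],"rotation":[0,0,0]}]'
python3 -m crank '[{"xyz":[0,0,0.002],"rotation":[0,0,0]},{"xyz":[0,0,0.003],"rotation":[0,0,0]},{"xyz":[0,0,0.004],"rotation":[0,0,0]},{"xyz":[0,0,0.005],"rotation":[0,0,0]}]'
```

```text
clock: 12.38
eef_pos: [0.4798, 0.0421, 0.0291]
tcp_rot: [[-0.986, 0.164, 0.002], [0.164, 0.986, -0.002], [-0.003, -0.002, -1.0]]
contact_force: [-0.7, 0.2, -1.9]
width: 0.0597
gripper_force: 98.1
clock: 12.88
eef_pos: [0.4802, 0.0422, 0.0259]
tcp_rot: [[-0.986, 0.164, 0.003], [0.164, 0.986, -0.002], [-0.004, -0.002, -1.0]]
contact_force: [-2.1, -0.9, 3.1]
width: 0.0599
gripper_force: 98.3
```

```bash
python3 -m crank '[{"xyz":[0,0,0],"rotation":[0,0,0]},{"xyz":[0,0,0],"rotation":[0,0,0]},{"xyz":[0,0,0],"rotation":[0,0,0]},{"xyz":[0,0,0],"rotation":[0,0,0]},{"xyz":[0,0,0],"rotation":[0,0,0]}]' 1
python3 -m crank '[{"xyz":[0,0,-0.03],"rotation":[0,0,0]},{"xyz":[0,0,-0.08],"rotation":[0,0,0]},{"xyz":[0,0,-0.14],"rotation":[0,0,0]},{"xyz":[0.04,0,-0.2],"rotation":[0,0,0]},{"xyz":[0.09,0,-0.24],"rotation":[0,0,0]}]'
python3 - <<'E'
from h import *
a=read_camera('top')['img'][120:300,120:320]
cv2.imwrite('pics/placed.png',cv2.resize(a,None,fx=3.3,fy=3.3,interpolation=cv2.INTER_CUBIC))
E
```

```text
clock: 13.5
eef_pos: [0.4802, 0.0422, 0.0258]
tcp_rot: [[-0.986, 0.164, 0.003], [0.164, 0.986, -0.002], [-0.003, -0.002, -1.0]]
contact_force: [-0.2, -0.0, 0.1]
width: 0.0853
gripper_force: 0.0
clock: 14.12
eef_pos: [0.4135, 0.0538, 0.2076]
tcp_rot: [[-0.986, 0.165, 0.006], [0.165, 0.986, -0.002], [-0.006, -0.001, -1.0]]
contact_force: [-0.3, -0.3, 1.2]
width: 0.0857
gripper_force: 0.0
```

View pics/placed.png

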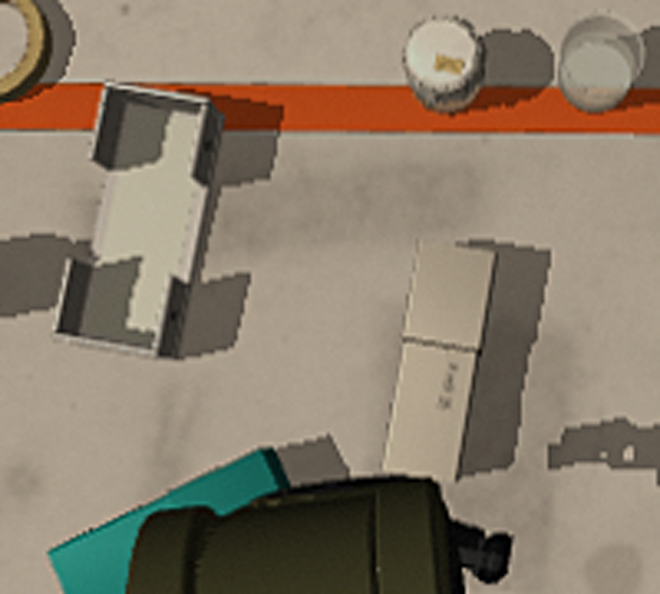

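```bash
python3 - <<'E'
from h import *
c=read_camera('top')
f=lambda p,z:atz(c,(np.array(p)+.5)/3.3-.5+np.array((120,120)),z)
L=np.array([f(p,.063) for p in[(418,240),(496,252),(388,470),(459,480),(404,339),(479,352)]])
print(L.round(4).tolist())
d=L[:2].mean(0)-L[2:4].mean(0); a=np.degrees(np.arctan2(d[1],d[0])); u=d/np.linalg.norm(d)
print('axis',a,'centre from far end',L[:2].mean(0)-u*.092,'seam dist',L[:2].mean(0)-L[4:].mean(0))
for e in(L[0]-L[2],L[1]-L[3]): print(np.degrees(np.arctan2(e[1],e[0])))
K=np.array([f(p,.068) for p in[(107,83),(213,100),(157,355),(55,335)]])
print('cradle',K.round(4).tolist(),K.mean(0).round(4)); d=K[0]+K[1]-K[2]-K[3];print(np.degrees(np.arctan2(d[1],d[0])))
E
python3 plan.py .53,.034,.16,80.5,0 .53,.034,.026,80.5,0
```

```text
[[0.6281, 0.0507, 0.063], [0.6189, -0.0112, 0.063], [0.4473, 0.0719, 0.063], [0.4399, 0.0166, 0.063], [0.5495, 0.0607, 0.063], [0.5397, 0.0017, 0.063]]
axis -7.748768037639739 centre from far end [0.5323594  0.03214436 0.063     ] seam dist [ 0.0789288  -0.01146352  0.        ]
-6.693139789202265
-8.808975135292958
cradle [[0.7524, 0.3007, 0.068], [0.739, 0.2153, 0.068], [0.5354, 0.2531, 0.068], [0.5505, 0.3338, 0.068]] [0.6443 0.2757 0.068 ]
-9.912768775284217
14.22 [0.412  0.0541 0.2085] yaw 80.6 lean -0.4 q [  8.  -1. -30.  61.  -0.  17.] F [-0.  -0.8 -0.3] w 0.0855 0.0
.53,.034,.16,80.5,0 xyz [-0.1592, -0.0007, 0.0657] rot [-0.0001, 0.0021, 0.0005] rows>=2.1
.53,.034,.026,80.5,0 xyz [0.0, 0.0, 0.1787] rot [0.0, 0.0, 0.0] rows>=2.1
```

The can lies flat at (445,360), the jar and beaker still stand, and the cradle is where I measured it. I'll grip it just short of the seam, on the 60 mm part, about 4 mm from the middle.

```bash
python3 -m crank '[{"xyz":[-0.08,-0.001,0],"rotation":[0,0.002,0]},{"xyz":[-0.158,-0.001,0.03],"rotation":[0,0.002,0]},{"xyz":[-0.158,-0.001,0.1],"rotation":[0,0.002,0]},{"xyz":[-0.158,-0.001,0.12],"rotation":[0,0.002,0]},{"xyz":[-0.158,-0.001,0.12],"rotation":[0,0.002,0]}]' 1
python3 plan.py .529,.033,.026,80.5,0
```

```text
clock: 14.85
eef_pos: [0.5286, 0.0331, 0.1148]
tcp_rot: [[-0.986, 0.164, -0.007], [0.164, 0.986, -0.001], [0.006, -0.002, -1.0]]
contact_force: [-0.6, 0.9, 0.5]
width: 0.0853
gripper_force: 0.0
14.85 [0.5286 0.0331 0.1148] yaw 80.5 lean 0.4 q [  4.  16. -23.  51.  -0.  13.] F [-0.6  0.9  0.5] w 0.0853 0.0
.529,.033,.026,80.5,0 xyz [-0.0013, 0.0002, 0.1184] rot [-0.0008, -0.002, 0.0002] rows>=1.4
```

```bash
python3 -m crank '[{"xyz":[0,0,0.04],"rotation":[0,-0.001,0]},{"xyz":[0,0,0.08],"rotation":[0,-0.001,0]},{"xyz":[0,0,0.11],"rotation":[0,-0.001,0]},{"xyz":[0,0,0.117],"rotation":[0,-0.001,0]},{"xyz":[0,0,0.117],"rotation":[0,-0.001,0]}]' 1
python3 -m crank '[{"xyz":[0,0,0],"rotation":[0,0,0]},{"xyz":[0,0,0],"rotation":[0,0,0]},{"xyz":[0,0,0],"rotation":[0,0,0]},{"xyz":[0,0,0],"rotation":[0,0,0]},{"xyz":[0,0,0],"rotation":[0,0,0]}]' -1 70
python3 -m crank '[{"xyz":[0,0,0],"rotation":[0,0,0]},{"xyz":[0,0,-0.015],"rotation":[0,0,0]},{"xyz":[0,0,-0.04],"rotation":[0,0,0]},{"xyz":[0,0,-0.08],"rotation":[0,0,0]},{"xyz":[0,0,-0.12],"rotation":[0,0,0]}]'
python3 -m crank '[{"xyz":[0,0,-0.04],"rotation":[0,0,0]},{"xyz":[0,0,-0.07],"rotation":[0,0,0]},{"xyz":[0,0,-0.08],"rotation":[0,0,0]},{"xyz":[0,0,-0.08],"rotation":[0,0,0]}]'
python3 plan.py .640,.277,.17,80.2,0
```

```text
clock: 15.48
eef_pos: [0.5307, 0.0333, 0.0297]
tcp_rot: [[-0.986, 0.164, 0.002], [0.164, 0.986, -0.002], [-0.002, -0.001, -1.0]]
contact_force: [1.3, 0.1, 0.3]
width: 0.0852
gripper_force: 0.0
clock: 16.1
eef_pos: [0.531, 0.0333, 0.0299]
tcp_rot: [[-0.986, 0.164, 0.002], [0.164, 0.986, -0.001], [-0.003, -0.001, -1.0]]
contact_force: [-1.8, 0.0, 6.5]
width: 0.0602
gripper_force: 74.4
clock: 16.73
eef_pos: [0.5294, 0.0332, 0.1195]
tcp_rot: [[-0.986, 0.164, -0.0], [0.164, 0.986, -0.002], [0.0, -0.002, -1.0]]
contact_force: [0.7, -0.3, -2.1]
width: 0.06
gripper_force: 75.9
clock: 17.23
eef_pos: [0.5299, 0.0334, 0.1784]
tcp_rot: [[-0.986, 0.164, 0.001], [0.164, 0.986, -0.002], [-0.001, -0.001, -1.0]]
contact_force: [0.0, -0.6, -2.0]
width: 0.0602
gripper_force: 75.9
17.23 [0.5299 0.0334 0.1784] yaw 80.5 lean -0.0 q [  4.  13. -18.  59.  -0.  13.] F [ 0.  -0.6 -2. ] w 0.0602 75.9
.640,.277,.17,80.2,0 xyz [-0.0915, 0.3446, 0.0108] rot [-0.0005, 0.0003, 0.0019] rows>=4.3
```

```bash
python3 -m crank '[{"xyz":[-0.01,0.03,0],"rotation":[0,0,0]},{"xyz":[-0.025,0.09,0],"rotation":[0,0,0.001]},{"xyz":[-0.04,0.15,0],"rotation":[0,0,0.001]},{"xyz":[-0.055,0.21,0],"rotation":[0,0,0.002]},{"xyz":[-0.07,0.265,0],"rotation":[0,0,0.002]}]'
python3 -m crank '[{"xyz":[-0.012,0.04,0],"rotation":[0,0,0]},{"xyz":[-0.02,0.07,0],"rotation":[0,0,0]},{"xyz":[-0.023,0.079,0.01],"rotation":[0,0,0]},{"xyz":[-0.023,0.079,0.03],"rotation":[0,0,0]},{"xyz":[-0.023,0.079,0.03],"rotation":[0,0,0]}]'
python3 -m crank '[{"xyz":[0,0,0],"rotation":[0,0,0]},{"xyz":[0,0,0],"rotation":[0,0,0]}]'
python3 plan.py .6415,.2765,.115,80.2,0 .6415,.2765,.043,80.2,0
python3 - <<'E'
from h import *
a=read_camera('top')['img'][120:260,110:230]; b=read_camera('scene')['img'][110:260,150:330]
m=np.zeros((560,800,3),np.uint8); a=cv2.resize(a,(360,420),interpolation=cv2.INTER_CUBIC); b=cv2.resize(b,(432,360),interpolation=cv2.INTER_CUBIC)
m[:420,:360]=a; m[:360,365:797]=b
cv2.imwrite('pics/over.png',m)
E
```

```text
clock: 17.85
eef_pos: [0.6143, 0.2235, 0.1763]
tcp_rot: [[-0.986, 0.17, -0.002], [0.17, 0.986, -0.002], [0.001, -0.002, -1.0]]
contact_force: [0.1, 0.2, -2.1]
width: 0.0602
gripper_force: 76.3
clock: 18.48
eef_pos: [0.6395, 0.2748, 0.1525]
tcp_rot: [[-0.985, 0.171, -0.004], [0.171, 0.985, -0.004], [0.004, -0.004, -1.0]]
contact_force: [-0.1, 0.4, -2.2]
width: 0.0603
gripper_force: 76.3
clock: 18.73
eef_pos: [0.6416, 0.2757, 0.156]
tcp_rot: [[-0.985, 0.171, 0.001], [0.171, 0.985, -0.001], [-0.001, -0.001, -1.0]]
contact_force: [0.2, -0.4, -2.1]
width: 0.0598
gripper_force: 76.3
18.73 [0.6416 0.2757 0.156 ] yaw 80.1 lean -0.1 q [23. 31.  5. 64. -0. 33.] F [ 0.2 -0.4 -2.1] w 0.0598 76.3
.6415,.2765,.115,80.2,0 xyz [0.0004, 0.0011, 0.0547] rot [-0.0004, 0.0003, -0.0004] rows>=0.7
.6415,.2765,.043,80.2,0 xyz [0.0, 0.0, 0.096] rot [0.0, 0.0, 0.0] rows>=1.2
```

View pics/over.png

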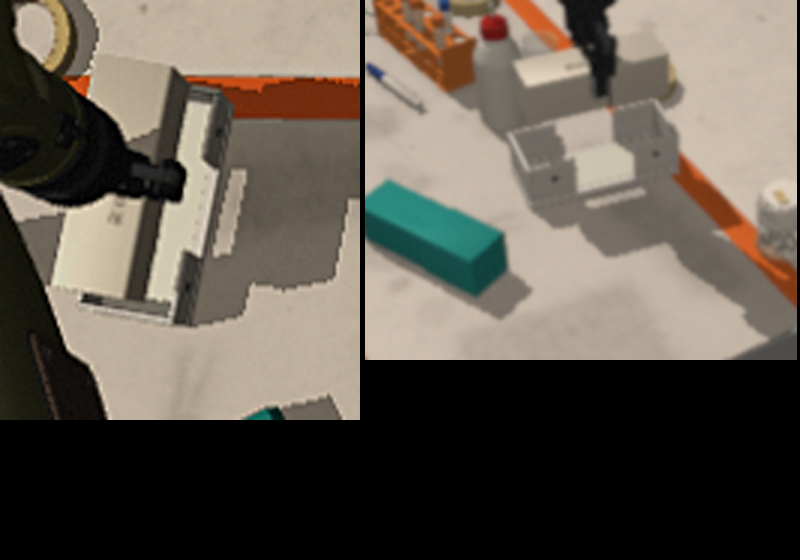

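The can is held level over the cradle and in line with it. I'll check its centre from the visible top corners, (97,52), (184,74), (53,286) and (134,297), before lowering.

```bash
python3 - <<'E'
from h import *
c=read_camera('top')
f=lambda p,z:atz(c,(np.array(p)+.5)/3-.5+np.array((110,120)),z)
L=np.array([f(p,.189) for p in[(97,52),(184,74),(53,286),(134,297)]])
print(L.round(4).tolist(),L.mean(0))
E
```

```text
[[0.74, 0.2898, 0.189], [0.7228, 0.2211, 0.189], [0.5569, 0.3159, 0.189], [0.5489, 0.2535, 0.189]] [0.64212618 0.27008604 0.189     ]
```

```bash
python3 -m crank '[{"xyz":[0,0.001,0.02],"rotation":[0,0,0]},{"xyz":[0,0.001,0.045],"rotation":[0,0,0]},{"xyz":[0,0.001,0.055],"rotation":[0,0,0]},{"xyz":[0,0.001,0.055],"rotation":[0,0,0]}]'
python3 plan.py .6415,.2765,.043,80.2,0
```

```text
clock: 19.38
eef_pos: [0.6406, 0.2765, 0.1124]
tcp_rot: [[-0.985, 0.17, -0.002], [0.17, 0.985, -0.003], [0.002, -0.003, -1.0]]
contact_force: [-0.3, 0.4, -1.6]
width: 0.0605
gripper_force: 76.3
19.38 [0.6406 0.2765 0.1124] yaw 80.2 lean 0.1 q [23. 33.  2. 60. -0. 33.] F [-0.3  0.4 -1.6] w 0.0605 76.3
.6415,.2765,.043,80.2,0 xyz [-0.0014, 0.0005, 0.0926] rot [-0.001, -0.0006, -0.0001] rows>=1.1
```

```bash
python3 - <<'E'
from h import *
out=np.zeros((600,800,3),np.uint8)
a=np.radians(-9.8)
def rim(cx,cy,l,w,z): return [[cx+x*np.cos(a)-y*np.sin(a),cy+x*np.sin(a)+y*np.cos(a),z] for x,y in((l,w),(l,-w),(-l,-w),(-l,w))]
for n,(x0,y0,w,h),ox in(('top',(130,135,80,110),0),('scene',(195,140,105,75),400)):
    c=read_camera(n); i=cv2.imread(f'pics/{n}0.png'); s=min(395/w,590/h)
    o=cv2.resize(i[y0:y0+h,x0:x0+w],None,fx=s,fy=s,interpolation=cv2.INTER_CUBIC)
    for q,col in((rim(.6443,.276,.106,.044,.068),(0,0,255)),(rim(.6443,.276,.106,.044,0),(0,255,0))):
        p=(proj(c,q)-[x0,y0]+.5)*s
        cv2.polylines(o,[np.int32(p*16)],True,col,1,cv2.LINE_AA,4)
    out[:o.shape[0],ox:ox+o.shape[1]]=o
cv2.imwrite('pics/ov.png',out)
E
```

```text
(no output)
```

View pics/ov.png

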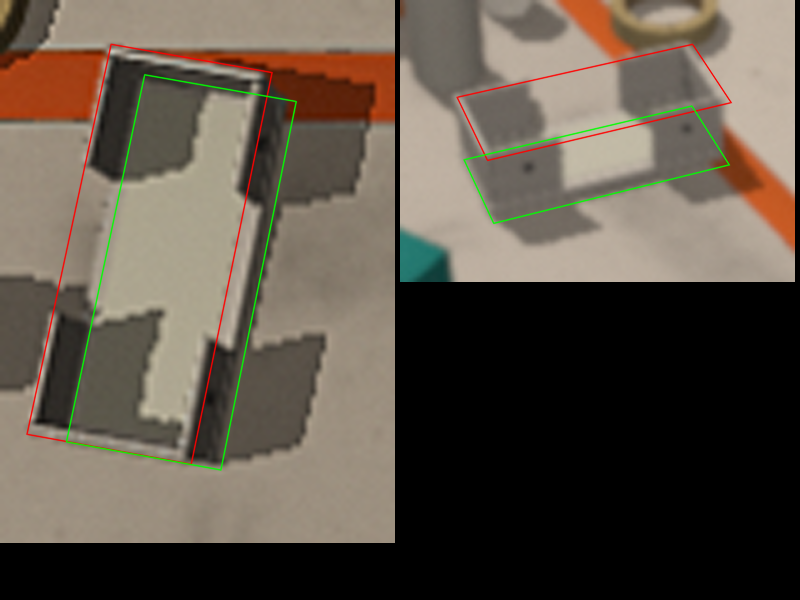

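The overlay matches both pictures to about 1 px (2 mm), inside the 6–8 mm of clearance. I'll lower in steps and watch the force.

```bash
python3 -m crank '[{"xyz":[-0.001,0,0.01],"rotation":[0,0,0]},{"xyz":[-0.001,0,0.02],"rotation":[0,0,0]},{"xyz":[-0.001,0,0.03],"rotation":[0,0,0]},{"xyz":[-0.001,0,0.04],"rotation":[0,0,0]},{"xyz":[-0.001,0,0.05],"rotation":[0,0,0]}]'
python3 plan.py .6415,.2765,.044,80.2,0
```

```text
clock: 20.1
eef_pos: [0.6421, 0.2766, 0.0759]
tcp_rot: [[-0.985, 0.171, -0.0], [0.171, 0.985, -0.002], [-0.0, -0.002, -1.0]]
contact_force: [0.0, 0.6, -1.7]
width: 0.0603
gripper_force: 76.3
20.1 [0.6421 0.2766 0.0759] yaw 80.2 lean -0.0 q [23. 34. -0. 56. -0. 33.] F [ 0.   0.6 -1.7] w 0.0603 76.3
.6415,.2765,.044,80.2,0 xyz [0.0008, -0.0002, 0.0426] rot [-0.0006, 0.0, -0.0001] rows>=0.5
```

No contact with the walls, so the can is inside the rim.

```bash
python3 -m crank '[{"xyz":[0,0,0.01],"rotation":[0,0,0]},{"xyz":[0,0,0.02],"rotation":[0,0,0]},{"xyz":[0,0,0.03],"rotation":[0,0,0]},{"xyz":[0,0,0.036],"rotation":[0,0,0]},{"xyz":[0,0,0.038],"rotation":[0,0,0]}]'
python3 -m crank '[{"xyz":[0,0,0.001],"rotation":[0,0,0]},{"xyz":[0,0,0.002],"rotation":[0,0,0]},{"xyz":[0,0,0.003],"rotation":[0,0,0]},{"xyz":[0,0,0.003],"rotation":[0,0,0]}]'
```

```text
clock: 20.72
eef_pos: [0.6421, 0.2766, 0.0476]
tcp_rot: [[-0.985, 0.171, -0.0], [0.171, 0.985, -0.002], [0.0, -0.002, -1.0]]
contact_force: [-0.8, 0.0, -2.4]
width: 0.06
gripper_force: 76.3
clock: 21.22
eef_pos: [0.6423, 0.2766, 0.0459]
tcp_rot: [[-0.985, 0.171, 0.0], [0.171, 0.985, -0.002], [-0.0, -0.002, -1.0]]
contact_force: [-0.5, -0.3, -2.1]
width: 0.06
gripper_force: 76.3
```

```bash
python3 -m crank '[{"xyz":[0,0,0.001],"rotation":[0,0,0]},{"xyz":[0,0,0.002],"rotation":[0,0,0]},{"xyz":[0,0,0.003],"rotation":[0,0,0]},{"xyz":[0,0,0.003],"rotation":[0,0,0]}]'
python3 -m crank '[{"xyz":[0,0,0.001],"rotation":[0,0,0]},{"xyz":[0,0,0.002],"rotation":[0,0,0]},{"xyz":[0,0,0.002],"rotation":[0,0,0]}]'
```

```text
clock: 21.72
eef_pos: [0.6422, 0.2766, 0.0434]
tcp_rot: [[-0.985, 0.17, -0.0], [0.17, 0.985, -0.002], [-0.0, -0.002, -1.0]]
contact_force: [-0.2, 0.2, -1.5]
width: 0.0602
gripper_force: 76.3
clock: 22.1
eef_pos: [0.6423, 0.2766, 0.0421]
tcp_rot: [[-0.985, 0.171, 0.0], [0.171, 0.985, -0.002], [-0.0, -0.002, -1.0]]
contact_force: [-0.8, -0.4, -2.0]
width: 0.0598
gripper_force: 76.5
```

```bash
python3 -m crank '[{"xyz":[0,0,0.001],"rotation":[0,0,0]},{"xyz":[0,0,0.002],"rotation":[0,0,0]},{"xyz":[0,0,0.002],"rotation":[0,0,0]}]'
python3 -m crank '[{"xyz":[0,0,0.001],"rotation":[0,0,0]},{"xyz":[0,0,0.001],"rotation":[0,0,0]}]'
```

```text
clock: 22.48
eef_pos: [0.6423, 0.2767, 0.042]
tcp_rot: [[-0.985, 0.171, 0.001], [0.171, 0.985, -0.001], [-0.001, -0.001, -1.0]]
contact_force: [-4.8, -2.0, 7.1]
width: 0.0603
gripper_force: 77.3
clock: 22.72
eef_pos: [0.6423, 0.2766, 0.0419]
tcp_rot: [[-0.985, 0.171, 0.001], [0.171, 0.985, -0.001], [-0.001, -0.001, -1.0]]
contact_force: [-5.2, -3.2, 10.8]
width: 0.06
gripper_force: 77.7
```

On the floor. I'll release it, rise and look.

```bash
python3 -m crank '[{"xyz":[0,0,-0.002],"rotation":[0,0,0]},{"xyz":[0,0,-0.002],"rotation":[0,0,0]},{"xyz":[0,0,-0.002],"rotation":[0,0,0]},{"xyz":[0,0,-0.002],"rotation":[0,0,0]},{"xyz":[0,0,-0.002],"rotation":[0,0,0]}]' 1
python3 -m crank '[{"xyz":[0,0,-0.03],"rotation":[0,0,0]},{"xyz":[0,0,-0.08],"rotation":[0,0,0]},{"xyz":[0,0,-0.15],"rotation":[0,0,0]},{"xyz":[0,0,-0.22],"rotation":[0,0,0]},{"xyz":[0.05,-0.05,-0.26],"rotation":[0,0,0]}]'
python3 -m crank '[{"xyz":[0.08,-0.08,0],"rotation":[0,0,0]},{"xyz":[0.16,-0.16,0],"rotation":[0,0,0]},{"xyz":[0.18,-0.24,0],"rotation":[0,0,0]},{"xyz":[0.18,-0.3,0],"rotation":[0,0,0]},{"xyz":[0.18,-0.3,0],"rotation":[0,0,0]}]'
python3 - <<'E'
from h import *
t=read_camera('top')['img']; a=t[120:260,110:230]; b=read_camera('scene')['img']
m=np.zeros((600,800,3),np.uint8)
m[:420,:360]=cv2.resize(a,(360,420),interpolation=cv2.INTER_CUBIC); m[:330,360:]=cv2.resize(b,(440,330)); m[335:600,400:753]=cv2.resize(t,(353,265))
cv2.imwrite('pics/end.png',m)
E
```

```text
clock: 23.35
eef_pos: [0.6422, 0.2766, 0.0411]
tcp_rot: [[-0.985, 0.171, -0.0], [0.171, 0.985, -0.002], [-0.0, -0.002, -1.0]]
contact_force: [0.1, -0.9, -0.1]
width: 0.085
gripper_force: 0.0
clock: 23.98
eef_pos: [0.6019, 0.2481, 0.239]
tcp_rot: [[-0.986, 0.17, 0.005], [0.17, 0.986, 0.001], [-0.005, 0.002, -1.0]]
contact_force: [0.1, 0.3, 1.1]
width: 0.0854
gripper_force: 0.0
clock: 24.6
eef_pos: [0.4256, 0.0456, 0.237]
tcp_rot: [[-0.985, 0.173, 0.0], [0.173, 0.985, -0.002], [-0.001, -0.002, -1.0]]
contact_force: [0.6, 0.2, -0.3]
width: 0.0858
gripper_force: 0.0
```

View pics/end.png

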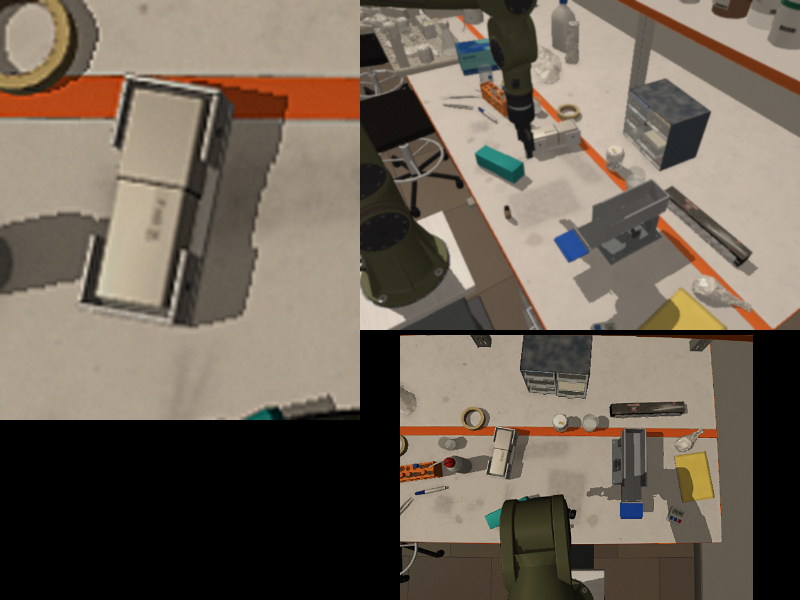

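The can lies flat in the cradle at (155,190) in the left crop, with both ends inside the pockets. The jar and beaker still stand, the tray is level and the robot is clear of everything.

```bash
python3 -m crank '[{"xyz":[0,0,0],"rotation":[0,0,0]},{"xyz":[0,0,0],"rotation":[0,0,0]}]' >/dev/null; python3 -c "from workcell import *; print(hand_in())"
```

```text
the job is handed in; nothing more can be done
None
```

The can slid to the low end of the tipped tray, was lifted out by its bared end, set flat on the worktop, then gripped again near its middle and laid flat in the cradle with both ends in the pockets; the jar and beaker still stand where they were, and the job is handed in at about 25 s.

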